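Latch the sprung vice half open

ROBOT

A 7-joint arm with a two-finger parallel gripper is mounted at the origin on the work surface. World frame = base frame: x ahead of the robot, y to its left, z up, the work surface at z = 0. Lengths are in m, angles in rad, forces in N, time in s.
With the tool pointing down it reaches from about 0.4 to 0.85 m from the base axis. Payload 6.9 kg.
Tool frame: the origin (TCP) lies midway between the tips of the shut fingers; the grasp point (between the pads) lies behind it (ctrl.pinch_z is the z of the grasp point in the tool frame, in m); z points along the fingers, y is the direction in which the jaws open and shut (so a half turn about z gives the same grasp; the last joint's range is limited). The gripper opens to 85 mm and grips with 20 to 120 N. Pads are 22 mm wide; open, the fingers measure 114 mm over their backs; the gripper's body (76 mm by 85 mm) begins 54 mm behind the grasp point. The pads swing forward as they close: fully open they stand 13 mm farther back than shut.
Start: joints at [-1.214, 0.507, -0.238, 1.5, 0.126, 1.149, -0.155], TCP at [0.155, 0.605, 0.231] pointing down, gripper open.
Joint ranges: [-3.08, 3.08], [-0.24, 2.05], [-1.43, 1.35], [0, 2.5], [-1.52, 4.66], [0.17, 1.96], [-2.89, 2.89]. Speed limits (rad/s): [2.39, 2.39, 3.14, 3.14, 3.14, 3.14, 3.14].

INTERFACE

Orientations are given as a unit quaternion [w, x, y, z].
In Python, from station import ctrl, get_state, vision, ticket, models gives the robot as it stands. Calls block until the motion is done:
- ctrl.movep(position, orientation): joint-space move of the TCP to a pose.
- ctrl.movel(position, frame=None, max_speed=0.15): straight line of the TCP; frame=None keeps the orientation; max_speed is the mean speed in m/s.
- ctrl.set_joints(angles): joint-space move.
- ctrl.ungrasp() and ctrl.close_gripper(force=None): open the fingers fully, or close them until they stop; force is the grip in N (None keeps the last).
- ctrl.pause(seconds).
- ctrl.ik(position, orientation): joint angles nearest the present ones, or None.
- get_state(): the state.
- vision.grab_frame(name): name is "scene" or "top"; returns (picture, depth): 480x640x3 uint8, blue, green, red; 480x640 float32, m along the optical axis (not along the pixel's ray), 0 where there is no reading.
- vision.camera_info(name): a dict with "mtx" (3x3 intrinsics, pixels), "R" (3x3) and "t" (3): a world point X has camera coordinates R X + t. Camera axes: x right, y down, z forward; pixel columns grow to the right and rows downward; lengths in m; the calibration is good to about 2 mm. A picture is of the moment at which its call begins. camera_info takes no time and is no camera call.
A pose or a line that the arm cannot do raises ctrl.Unreachable and nothing moves.
- ticket.close_job(): hands the job in, once; it reports no verdict.
Trained networks look in the newest picture that a camera, given by its name, has taken for a name from the list of things; names that differ only in an ending like _2 or _b are one class to them, and where a whole thing is asked for, a point or a joint stands for the part that bears it (a point fixed in the world has none). Each returns a list of dicts, best first, with "p" (0 to 1); they miss things now and then, are a little off and sometimes report something else, mostly with a low value. They report only what shows in the picture. A call takes as long as a camera call.
- models.recognise(camera, target): "point" ([column, row] in pixels, amid what is visible of it).
- models.masks_of(camera, target): "mask" (480x640 bool, what is visible of it) and "point" ([column, row] in pixels, amid what is visible of it).
The state is a dict: "time": time; "qpos": joint angles; "qd": joint speeds; "tau": joint torques, N m; "tcp_pos": TCP position; "eef_rot": TCP orientation; "contact_force": force on the tool from outside, world axes, zero at the start; "wrist_torque": the same for the moment, N m; "width": finger opening in m.
Only numpy, scipy, OpenCV 4.12 (cv2) and the standard library are available. Lean on these libraries where they do the work, as an engineer would, in place of code of your own. Each camera call takes 0.05 s, during which the arm holds its last target. There are 200 camera calls.

TASK

Set the spring-closed bench vice half open, ready for the next workpiece: with the fingertips push the yellow plate on its sliding jaw, opening the vice until the red stop pin pops up out of the bed, then let go so that the spring brings the jaw back to rest against the pin, and move the hand clear. Only push the front of the yellow plate: do not grip the jaw or touch its sloping back, and leave the blank, the tin and the screwdriver lying where they are.

Things in the scene. Friction and masses are not known exactly. Their poses are not given: they have to be found in the camera images.
- vice: green bench vice bolted down, base 340 x 150 mm. Origin on the bench, below the front of the yellow plate when the jaw is shut, mid-width; x is level and points the way the jaw slides open, z up. Fixed jaw at x -96 to -46 mm, top at z 75 mm; bed 100 mm wide, top at z 40 mm; rear block at x 130 to 160 mm, top at z 80 mm.
- jaw: grey sliding jaw with the yellow plate. Origin and axes as the vice's, shifted along its x by the opening: 0 shut (start), 70 mm at the end stop. A spring shuts it: 6 N shut, 9 N half open, 12 N at the end; damping 40 N per m/s. Let go before the pin is up, it shuts; after, it comes back and stops on the pin at 35 mm (half open).
- push_face (a point): centre of the flat upright front of the yellow plate, facing the fixed jaw (vice -x), moving with the jaw; 105 mm above the bench. Plate 100 mm wide, 10 mm thick, z 75 to 127 mm. In front of it all is free above z 75 mm: below lie the jaw's lower block (reaching 45 mm forward, hiding the pin while shut) and the fixed jaw.
- jaw_rib (a point): middle of the grey sloping rib that fills the space behind the yellow plate, 100 mm wide, from 10 to 50 mm behind the plate's front; moves with the jaw. The fingers are not to touch it.
- stop_pin (a joint): rise of the red stop pin, m: 0 held down beneath the jaw, 0.014 fully up. It springs up by itself as soon as the jaw is opened past 36 mm.
- pin_top (a point): rounded top of the red stop pin, 10 mm diameter, on the vice's centre line at vice x -15.5 mm; 41 mm above the bench when down (hidden below the jaw), 55 mm when up (15 mm clear of the bed).
- blank: loose curved laminated wood blank (light-dark-light), about 175 x 55 mm overall, 16 mm high, lying beside the vice; origin near its middle, on the bench. Leave alone.
- wax_tin: loose round tin, 64 mm diameter, 60 mm high, standing beside the vice; origin at the centre of its underside. Leave alone.
- screwdriver: loose orange-handled screwdriver, 200 mm long, 26 mm thick, lying along its x axis beside the vice; origin under its middle. Leave alone.

How it is judged:
On the way, in this order (a step that is already met when the one before it is completed fails the run):
1. the fingers push the yellow plate until the stop pin is up (contact force between the fingers and jaw_c1 above 1 N and value of joint stop_pin above 0.011 m), for 0.05 s.
2. the jaw is let go and has come back onto the pin (contact force between the fingers and jaw_c1 below 0.5 N and value of joint stop_pin above 0.011 m and x of push_face in the frame of vice between 0.032 and 0.038 m), for 0.3 s.
At the end, for the whole second after the job is handed in: the jaw rests on the stop pin, open 35 mm (within 3 mm), not moving; the pin is up (more than 11 mm); the blank, tin and screwdriver are within 15 mm of where they lay (x of push_face in the frame of vice between 0.032 and 0.038 m and linear speed of jaw below 0.005 m/s and value of joint stop_pin above 0.011 m and distance of each of blank, wax_tin, screwdriver from where it was at the start of the episode below 0.015 m); the robot touches nothing.
It fails at once if the jaw is gripped, or its sloping back touched (contact force between the fingers and jaw_c2 above 1 N or contact force between the fingers and jaw_c3 above 1 N).
It fails at once if the curved wooden blank is moved or lifted (more than 15 mm) (distance of blank from where it was at the start of the episode above 0.015 m).
It fails at once if the tin is moved or lifted (more than 15 mm) (distance of wax_tin from where it was at the start of the episode above 0.015 m).
It fails at once if the screwdriver is moved or lifted (more than 15 mm) (distance of screwdriver from where it was at the start of the episode above 0.015 m).
It also fails if it takes over 40 s, if anything falls off the work surface, if the arm or the gripper's body presses on something with over 40 N, if the wrist force passes 120 N, or if a joint passes its speed limit or range.

## Working session

There is one attempt and no reset: what is moved stays moved. The work goes in short steps, each a Python script; the robot and the scene stay as the last script left them, time stands still between calls to the robot, and variables do not carry over. Pictures are saved under pics/ and viewed, about 8 in all and at most 12, crops included, and the job is handed in when it is done.

```bash
mkdir -p pics; ls
cat > h.py <<'E'
import numpy as np, cv2
from station import ctrl,get_state,vision,ticket,models
def pts(cam,d,mask=None):
    i=vision.camera_info(cam);K,R,t=map(np.array,(i["mtx"],i["R"],i["t"]))
    m=d>0
    if mask is not None: m&=mask
    v,u=np.nonzero(m);z=d[v,u]
    X=np.stack([(u-K[0,2])/K[0,0]*z,(v-K[1,2])/K[1,1]*z,z],1)
    return (X-t)@R
E
python3 - <<'E'
from h import *
np.set_printoptions(precision=3,suppress=True)
for c in ("scene","top"):
    im,d=vision.grab_frame(c);cv2.imwrite(f"pics/{c}1.png",im);np.savez(f"pics/{c}1",im=im,d=d)
    for n in ("push_face","jaw_rib","vice","blank","wax_tin","screwdriver"):
        for r in models.masks_of(c,n)[:2]:
            P=pts(c,d,r["mask"])
            print(c,n,round(r["p"],2),np.round(r["point"]),r["mask"].sum(),np.median(P,0) if len(P) else 0,np.percentile(P,[2,98],axis=0).ravel() if len(P) else 0)
s=get_state();print(s["tcp_pos"],s["eef_rot"],s["time"],ctrl.pinch_z,s["width"])
E
```

```text
pics
scene push_face 0.67 [330. 216.] 3599 [0.554 0.071 0.105] [0.483 0.026 0.047 0.586 0.135 0.129]
scene vice 0.63 [340. 246.] 14014 [0.579 0.07  0.044] [ 0.41  -0.009  0.009  0.711  0.171  0.127]
scene blank 0.81 [380. 180.] 1226 [0.472 0.262 0.017] [0.371 0.241 0.001 0.536 0.306 0.02 ]
scene blank 0.64 [238. 263.] 1447 [ 0.522 -0.085  0.06 ] [ 0.483 -0.113  0.01   0.539 -0.056  0.063]
scene wax_tin 0.58 [240. 262.] 1414 [ 0.522 -0.085  0.06 ] [ 0.484 -0.112  0.01   0.539 -0.056  0.063]
scene screwdriver 0.98 [256. 356.] 1357 [ 0.667 -0.14   0.023] [ 0.612 -0.19   0.001  0.693 -0.021  0.028]
top push_face 0.64 [293. 261.] 4136 [0.529 0.082 0.101] [0.48  0.033 0.07  0.581 0.132 0.127]
top jaw_rib 0.57 [294. 264.] 4137 [0.528 0.083 0.102] [0.479 0.032 0.07  0.579 0.133 0.127]
top vice 0.88 [293. 262.] 17564 [0.531 0.084 0.04 ] [ 0.385 -0.008  0.008  0.702  0.182  0.125]
top blank 0.98 [188. 311.] 1775 [0.455 0.264 0.015] [0.369 0.244 0.003 0.534 0.305 0.018]
top wax_tin 0.94 [395. 278.] 1290 [ 0.504 -0.077  0.058] [ 0.477 -0.106  0.02   0.533 -0.049  0.062]
top screwdriver 0.74 [426. 194.] 1096 [ 0.66  -0.132  0.02 ] [ 0.611 -0.188 -0.001  0.69  -0.014  0.027]
[0.155 0.605 0.231] [-0.     0.125  0.992 -0.   ] 0.7 -0.0187 0.08510214274728309
```

Run:
```python
from h import *
np.set_printoptions(precision=4,suppress=True)
a=cv2.imread("pics/scene1.png");b=cv2.imread("pics/top1.png")
cv2.imwrite("pics/both.png",np.vstack([a[100:400,100:600],b[100:400,100:600]]))
for c in ("scene","top"):
    f=np.load(f"pics/{c}1.npz");im=f["im"];hsv=cv2.cvtColor(im,cv2.COLOR_BGR2HSV)
    y=cv2.inRange(hsv,(18,120,80),(38,255,255))>0
    P=pts(c,f["d"],y);P=P[(np.abs(P[:,0]-.53)<.1)&(np.abs(P[:,1]-.08)<.1)&(P[:,2]>.07)]
    T=P[P[:,2]>.122]
    if len(T)>20: print(c,"platetop",len(T),cv2.minAreaRect((T[:,:2]*1000).astype(np.float32)), cv2.boxPoints(cv2.minAreaRect((T[:,:2]*1000).astype(np.float32))).tolist(), np.median(T[:,2]))
    F=P[P[:,2]<.115];print(c,"face n",len(F))
    if len(F)>50:
        m=F.mean(0);print(m,np.linalg.svd(F-m,full_matrices=False)[2][2],np.percentile(F,[2,98],axis=0))
    r=models.masks_of(c,"vice")[0]["mask"];V=pts(c,f["d"],r);
    print("vice rect",cv2.minAreaRect((V[V[:,2]<.03][:,:2]*1000).astype(np.float32)))
    for lo,hi in((.073,.077),(.078,.083)):
        J=V[(V[:,2]>lo)&(V[:,2]<hi)];print(lo,len(J),np.percentile(J,[5,50,95],axis=0).ravel())
```

```text
scene platetop 267 ((531.5797729492188, 82.37507629394531), (9.935185432434082, 100.09089660644531), 15.36424732208252) [[513.5299682617188, 129.3157501220703], [540.0494995117188, 32.80202102661133], [549.6295776367188, 35.43440246582031], [523.1100463867188, 131.94813537597656]] 0.12842633953883212
scene face n 52
[0.5303 0.0505 0.0919] [ 0.7641  0.5699 -0.3021] [[0.4875 0.0335 0.0749]
 [0.5491 0.1142 0.1143]]
vice rect ((536.5015869140625, 103.65896606445312), (349.5028076171875, 190.96929931640625), 15.488170623779297)
0.073 1365 [0.4379 0.0195 0.0738 0.4763 0.06   0.0759 0.5858 0.1113 0.0769]
0.078 1121 [0.4653 0.0394 0.0783 0.6645 0.1066 0.0808 0.6854 0.1599 0.0826]
top platetop 421 ((531.99560546875, 83.37298583984375), (9.641129493713379, 99.5573501586914), 15.459866523742676) [[514.080322265625, 130.0655517578125], [540.61865234375, 34.11044692993164], [549.910888671875, 36.680419921875], [523.37255859375, 132.63552856445312]] 0.12577190912261177
top face n 193
[0.5278 0.082  0.0966] [-0.9638 -0.2665 -0.0027] [[0.5153 0.0373 0.0769]
 [0.5402 0.1274 0.1142]]
vice rect ((548.2734375, 87.60315704345703), (345.1676330566406, 155.972900390625), 15.37326431274414)
0.073 2744 [0.4393 0.0266 0.0732 0.4865 0.0747 0.0744 0.6592 0.1221 0.0766]
0.078 727 [0.536  0.0768 0.0781 0.6658 0.1187 0.0794 0.6835 0.1623 0.0815]
```

View pics/both.png

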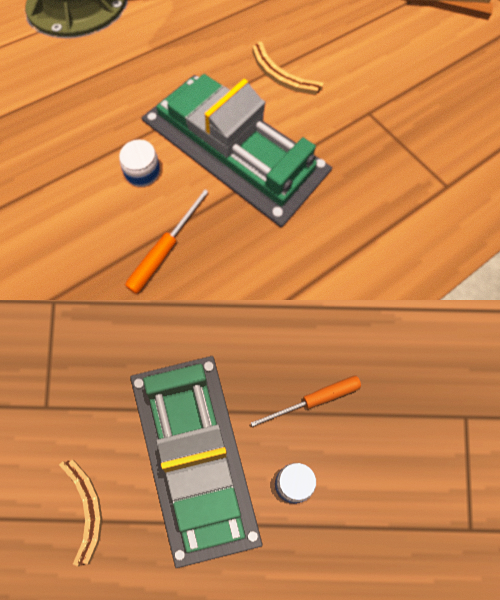

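The pictures show the vice with its jaw opening away from the robot at about 15.4° yaw. The yellow plate is at top-view pixel (293,260), with its front centre at about (0.527, 0.082), and both views agree on that. The blank is at (188,311), the tin at (395,278) and the screwdriver at (426,194); all three are clear of the approach. I'll push with the fingers shut, both sides against the plate.

```bash
cat >> h.py <<'E'
from scipy.spatial.transform import Rotation as Ro
a=np.radians(15.4);ex=np.array([np.cos(a),np.sin(a),0]);F=np.array([.527,.0817,0])
def vp(x,z): return (F+x*ex+[0,0,z]).tolist()
def quat(s):
    x=s*ex;z=np.array([0,0,-1.]);q=Ro.from_matrix(np.c_[x,np.cross(z,x),z]).as_quat();return [q[3],q[0],q[1],q[2]]
E
python3 - <<'E'
from h import *
np.set_printoptions(precision=3,suppress=True)
ctrl.close_gripper()
best=None
for s in(1,-1):
    j=[ctrl.ik(vp(x,z),quat(s)) for x,z in((-.04,.22),(-.04,.092),(.04,.092))]
    print(s,*[None if q is None else np.array(q) for q in j])
    if all(q is not None for q in j):
        c=np.abs(np.array(j[0])-get_state()["qpos"]).max()
        if best is None or c<best[0]: best=(c,s)
print(best)
ctrl.movep(vp(-.04,.22),quat(best[1]))
ctrl.movel(vp(-.04,.092),max_speed=.08)
s=get_state();print(s["tcp_pos"],s["contact_force"],s["time"],s["width"])
im,d=vision.grab_frame("scene");cv2.imwrite("pics/s2.png",cv2.resize(im[120:360,180:500],None,fx=2,fy=2))
E
```

```text
1 [-0.575  0.349  0.527  1.861 -0.208  0.986 -1.261] [-0.496  0.515  0.444  2.029 -0.348  0.67  -1.128] [-0.506  0.619  0.481  1.825 -0.387  0.792 -1.127]
-1 [-0.16   0.311 -0.045  1.856  0.017  0.974  1.627] [-0.065  0.479 -0.185  2.024  0.14   0.65   1.498] [-0.073  0.575 -0.204  1.819  0.159  0.764  1.479]
(np.float64(1.1059009570549423), 1)
[0.489 0.071 0.092] [ 0.776 -0.621  0.071] 5.5667 0.00011323373033147367
```

View pics/s2.png

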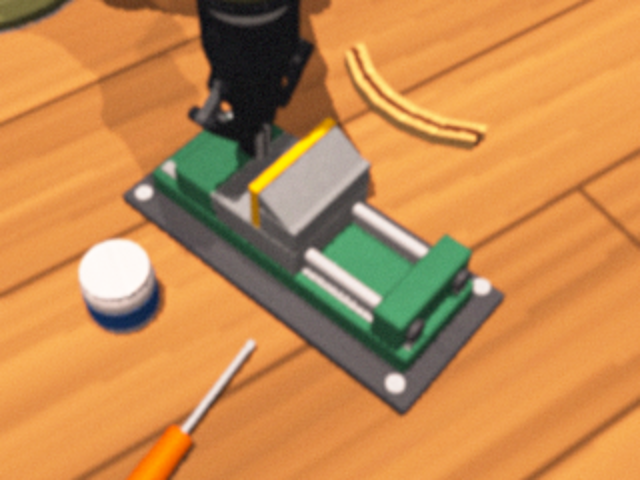

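The picture shows the shut fingers at crop pixel (262,140), standing in front of the yellow plate and touching nothing, with the other items unmoved. Next is the push.

Run:
```python
from h import *
np.set_printoptions(precision=3,suppress=True)
def st(n): s=get_state();print(n,"vx",(np.array(s["tcp_pos"])-F)@ex,"f",np.array(s["contact_force"])@ex,s["time"])
for x in(-.015,.01,.025,.037):
    ctrl.movel(vp(x,.092),max_speed=.05);st(x)
ctrl.pause(.2);st("hold")
im,d=vision.grab_frame("scene");i2,_=vision.grab_frame("top")
cv2.imwrite("pics/s3.png",np.hstack([cv2.resize(q,None,fx=1.25,fy=1.25)for q in(im[120:360,180:500],i2[140:380,180:500])]))
```

```text
-0.015 vx -0.015211075060356495 f -0.2608212678928477 6.2667
0.01 vx 0.007815583300750396 f -6.777809767455214 6.9167
0.025 vx 0.02289802744523636 f -6.1237979609456525 7.3667
0.037 vx 0.03401573140215102 f -9.30521130696283 7.7583
hold vx 0.03381213432109141 f -8.961021635895957 7.9583
```

View pics/s3.png

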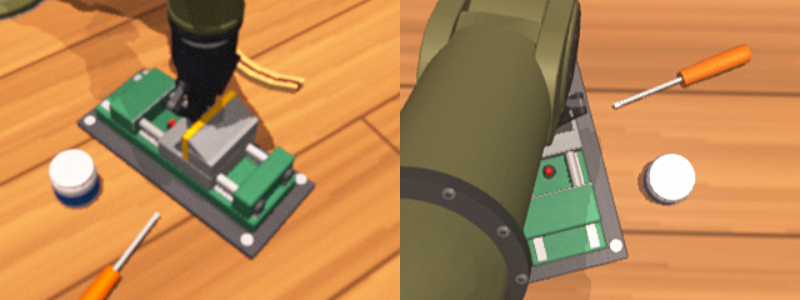

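The red pin now shows in both views, at left-half pixel (172,124) and right-half pixel (548,171). I'll measure how high it stands before letting go.

```bash
cat >> h.py <<'E'
def meas():
    for c in("scene","top"):
        im,d=vision.grab_frame(c);h=cv2.cvtColor(im,cv2.COLOR_BGR2HSV)
        def sel(lo,hi,r):
            P=pts(c,d,cv2.inRange(h,lo,hi)>0);V=np.c_[(P-F)@ex,(P-F)@[-ex[1],ex[0],0],P[:,2]]
            return V[(np.abs(V[:,1])<.06)&(V[:,0]>r[0])&(V[:,0]<r[1])&(V[:,2]>.035)]
        R=np.r_[sel((0,150,80),(8,255,255),(-.03,0)),sel((172,150,80),(180,255,255),(-.03,0))]
        Y=sel((20,120,80),(38,255,255),(-.01,.09));Y=Y[Y[:,2]>.122]
        print(c,"pin",len(R),R.mean(0) if len(R) else "",R[:,2].max() if len(R) else "","plate top mid x",len(Y),np.median(Y[:,0])if len(Y) else "")
E
python3 - <<'E'
from h import *
np.set_printoptions(precision=4,suppress=True)
meas()
E
```

```text
scene pin 23 [-0.0174 -0.0017  0.0519] 0.05730848484139715 plate top mid x 1040 0.061290591890361075
top pin 33 [-0.0157  0.0005  0.0504] 0.05577238903380922 plate top mid x 18 0.07225289078628117
```

The pin top is at 0.056 m, so it is fully up. I'll release the jaw and retreat.

Run:
```python
from h import *
np.set_printoptions(precision=4,suppress=True)
ctrl.movel(vp(-.03,.092),max_speed=.08)
ctrl.pause(.5);s=get_state();print(s["contact_force"],s["tcp_pos"])
ctrl.movel(vp(-.03,.26),max_speed=.12)
ctrl.movep([.25,.42,.3],quat(1))
ctrl.pause(.3);meas()
s=get_state();print(s["contact_force"],s["tcp_pos"],s["time"])
ims=[]
for c in("scene","top"):
    im,d=vision.grab_frame(c);ims.append(cv2.resize(im[120:420,150:550],None,fx=1,fy=1))
    for n in("blank","wax_tin","screwdriver"):
        r=models.masks_of(c,n)
        if r: print(c,n,r[0]["point"],np.median(pts(c,d,r[0]["mask"]),0))
cv2.imwrite("pics/s4.png",np.hstack(ims))
```

```text
[ 0.3282 -0.2036  0.0992] [0.4981 0.0737 0.092 ]
scene pin 0   plate top mid x 265 0.03904692804564377
top pin 32 [-0.0159  0.0005  0.0507] 0.056143929553082464 plate top mid x 372 0.03894862326656566
[-0.1699 -0.0286  0.475 ] [0.2503 0.4198 0.3   ] 13.1667
scene blank [379.7, 178.1] [0.4717 0.2618 0.0169]
scene wax_tin [236.8, 262.5] [ 0.5218 -0.0848  0.0599]
scene screwdriver [256.2, 357.4] [ 0.6667 -0.1409  0.0232]
top blank [185.4, 308.6] [0.4546 0.2636 0.0149]
top wax_tin [395.8, 278.2] [ 0.5048 -0.0768  0.0582]
top screwdriver [424.9, 193.3] [ 0.661  -0.1336  0.0203]
```

View pics/s4.png

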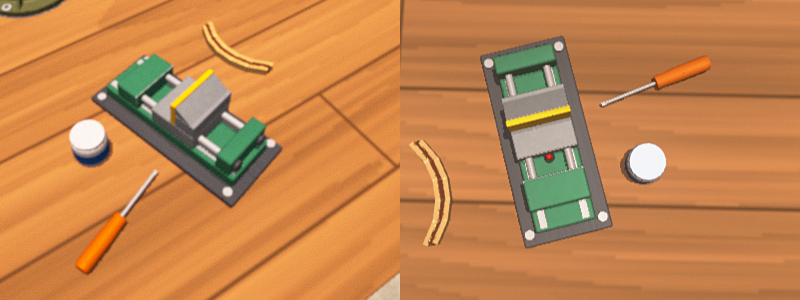

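The picture shows the jaw half open, resting against the red pin at right-half pixel (549,157), and the other items where they were. The middle of the plate top is at x 39 mm, so the front is at about 34 mm. The hand is clear.

```bash
python3 -c "
from h import *
ticket.close_job()"
```

```text
the job is handed in; nothing more can be done
```

The vice is half open with its jaw resting on the stop pin, and the job is handed in at about 13 s on the robot's clock. No verdict is reported.

I pushed the yellow plate's front with the shut fingers until the pin popped up, with about 9 N on the fingers at the end. Then I backed off so the spring brought the jaw back, and moved the hand clear.

**Last checks:**
- **Pin:** its top stands at about 56 mm, which is fully up. This is from the top camera only, because the pin was hidden in the scene view after release.
- **Jaw:** the plate front is at about 34 mm in both views, against 35 mm wanted.
- **Loose items:** the blank, tin and screwdriver are within about 2 mm of where they lay.
- **Contact:** the force reading on the tool was below 0.6 N, so nothing was being touched.

**Disagreement:** while the jaw was held open, the two cameras disagreed on the plate position (61 and 72 mm). That reading was unreliable, probably because the arm blocked the view, and I did not use it.

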